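Feel the end float of a drive shaft, centre it and snap its cover on

ROBOT

A 6-joint arm with a two-finger parallel gripper is mounted at the origin on a cart in front of the work surface, level with it; the furniture and walls round the work are solid. World frame = base frame: x ahead of the robot, y to its left, z up, the work surface at z = 0. Lengths are in mm, angles in rad, forces in N, time in s.
With the tool pointing down it reaches from about 300 to 775 mm from the base axis. Payload 14.6 kg.
Tool frame: the origin (TCP) lies on the centre line of the jaws, within the pads' length; the fingertips stand 22 mm ahead of it and the grasp point (between the pads) lies 3 mm ahead of it (manip.tcp_to_tips is the distance from the TCP to the fingertips, in mm); z points along the fingers, y is the direction in which the jaws open and shut (so a half turn about z gives the same grasp; the last joint's range is limited). The gripper opens to 94 mm and grips with 3 to 60 N. Pads are 16 mm wide; open, the fingers measure 119 mm over their backs; the gripper's body (75 mm by 177 mm) begins 78 mm behind the grasp point.
Start: joints at [-1.25, 0.3, 1.521, -0, 1.321, -0.067], TCP at [207.976, -509.151, 227.446] pointing down, gripper open.
Joint ranges: [-3.03, 3.03], [-0.79, 2.21], [0.23, 2.52], [-1.04, 4.18], [0, 3.07], [-2.55, 2.55]. Speed limits (rad/s): [2.22, 2.22, 2.57, 3.14, 3.14, 3.14].

INTERFACE

Orientations are given as [roll, pitch, yaw] about the fixed x, y, z axes, in that order (R = Rz(yaw) Ry(pitch) Rx(roll)).
In Python, from cell import manip, vision, workorder gives the robot as it stands.
- The arm moves only by the tool carry_out, never from a script. Its argument "deltas" is a list of rows, each a list of 3 entries, a list of its own where there are three numbers: the shift along the tool's x, y, z in cm, then the turn about the tool's z in degrees, then the opening, from 0 (shut) to 1 (fully open). A call has 1 to 20 rows; each row shifts and turns the commanded pose from where the row before left it, along the tool's axes as they then stand; what a row does not reach is not made up. A row lasts 1/12 s, in which the tool goes at most 41.7 mm and 7.16 degrees, less where a joint would pass 70% of its speed; a pose out of reach is approached as far as the arm can. A call with a gripper value outside its range is refused whole. The fingers move at their own pace and stop on an object; "grip_force" is the grip in N (left out, the last holds). Time passes only in rows, so rows that do not move let the fingers close. It gives the time, the measured TCP pose, the force and the opening at its end, in the units of the state.
- manip.read_state(): the state, without advancing time (a new reading comes with each control period).
- vision.camera(name): name is "scene" or "top" or "wrist"; returns (picture, depth): 420x560x3 uint8, red, green, blue; 420x560 float32, mm along the optical axis (not along the pixel's ray), 0 where there is no reading.
- vision.calibration(name): a dict with "mtx" (3x3 intrinsics, pixels), "eye" and "orientation" of the camera in the world. Camera axes: x right, y down, z forward; pixel columns grow to the right and rows downward; lengths in mm; the calibration is good to about 2 mm. A picture is of the moment at which its call begins: read the wrist's pose just before it. calibration takes no time and is no camera call; for the wrist camera it gives the pose at the moment of the call.
- workorder.sign_off(): hands the job in, once; it reports no verdict.
The state is a dict: "clock": time; "joints": joint angles; "qd": joint speeds; "effort": joint torques, N m; "eef_pos": TCP position; "eef_rot": TCP orientation; "wrist_force": force on the tool from outside, world axes, zero at the start; "moment": the same for the moment, N m; "finger_gap": finger opening in mm.
Only numpy, scipy, OpenCV 4.12 (cv2) and the standard library are available. Lean on these libraries where they do the work, as an engineer would, in place of code of your own. Each camera call takes 0.05 s, during which the arm holds its last target.

TASK

Check the end float of the shaft in the green bearing housing: take it by its aluminium coupling hub, push it gently into the housing until you feel it press on the inner stop, then pull it out until it presses on the outer stop, then set it midway between the two and let go. Then lay the loose orange snap cover on the open top of the housing, its long side along the shaft, and press both ends down until it has clicked under both black clips and lies flush on the rim. Leave everything else on the bench standing where it is.

Things in the scene. Friction and masses are not known exactly. Their poses are not given: they have to be found in the camera images.
- unit: Bearing housing fixed to the bench: grey foot plate 176 x 104 x 10 mm, on it a green open-topped box 120 (x) x 72 (y) mm, rim 90 mm above the bench. Origin: on the bench under the middle of the box; z up. x runs along the shaft: the coupling hub sticks out at the -x end; +x is the way in (push), -x the way out (pull). The hub end faces anything from the robot's right to half towards the robot.
- rim (a point): Middle of the box's open top at rim height, 90 mm above the bench, axes as the unit's; the cover's underside comes to rest here. Four green guide ears at x = +-30 mm stand 2 mm outside the seated cover's long sides (y = +-38 mm), up to 109 mm above the bench, flared outward, and centre the cover as it comes down.
- clip_a_nose (a point): Tip of the black sprung clip at the rim's -x end, 100 mm above the bench, 34 mm wide, 57 mm from the middle. Above the tip it slants outward up to 118 mm above the bench. It overlaps the seated cover's end by about 4 mm: the cover pressed down pushes it outward, then it springs back over the cover. Pressing one end home takes about 3 to 8 N.
- clip_b_nose (a point): The same for the clip at the rim's +x end (57 mm to the +x side of the middle).
- hub (a point): Middle of the aluminium coupling hub on the shaft, on the shaft's axis, 55 mm above the bench: a cylinder 40 mm in diameter and 36 mm long along the shaft, free on all sides outside the housing; grasp it from above across the shaft. Axes as the unit's. It moves with the shaft; its centre lies 106 mm to the unit's -x side of the collar.
- collar (a point): Middle of the shaft's steel thrust collar (44 mm in diameter, 14 mm thick along the shaft) inside the open box, on the axis, 55 mm above the bench. It moves with the shaft. It presses on a stop when its middle is 7 mm from that stop's face. The shaft slides stiffly (about 2.5 N of friction), stays where it is left and does not turn.
- stop_out (a point): Middle of the face of the outer stop, a fixed brass shoulder in the box, on the shaft's axis, 55 mm above the bench, 20 mm to the -x side of the unit's origin. Axes as the unit's. The collar meets it when the shaft is pulled out.
- stop_in (a point): Middle of the face of the inner stop, on the shaft's axis, 55 mm above the bench: the face of a second brass block in the box, on the collar's +x side. Axes as the unit's. The collar meets it when the shaft is pushed in. Its place differs from case to case, so that the total travel of the shaft between the stops (the end float) is 15 to 23 mm.
- thrust_block: The fixed brass block in the box that carries the inner stop, 16 x 50 x 66 mm. Origin: at the foot of its stop face, 10 mm above the bench.
- rotor: The shaft with its collar and hub, 18 mm in diameter. Origin: the same point as collar; axes as the unit's.
- cover: Loose orange snap cover lying on the bench: flat plate 124 (x) x 72 (y) x 6 mm with a rib 46 (x) x 14 (y) mm along x in its middle, the rib's top 33 mm above the plate's underside; 90 g. Origin: centre of its underside; z up. Grasp the rib across y. Grey press pads mark the two ends, centred 40 mm from the middle along x. It fits either way round; seated, its underside is 90 mm above the bench, its origin over the unit's.
- cover_end_a (a point): Point on the cover's underside near its -x end, 55 mm from the middle.
- cover_end_b (a point): Point on the cover's underside near its +x end, 55 mm from the middle.
- gun_foot (a point): Obstacle, always here: point on the bench under the spray gun on its stand, left of the housing. Its round paint cup above (132 mm in diameter) reaches up to 318 mm; the nozzle points left and towards the robot. The cover may start left of it: carry it over or round the gun. A tall carton (over 300 mm) stands behind the left-hand places, its flaps beginning 585 mm ahead of the robot.
- sanding_block: Bystander: brown sanding block, 63 x 112 x 35 mm; origin: centre of its underside.
- bulb_box: Bystander: small white and green carton, 56 x 90 x 46 mm; origin: centre of its underside.
- oil_can: Bystander: red pump oil can with a bent spout, 70 x 98 x 162 mm, standing; origin: centre of its underside.
- pliers: Bystander: pliers with red handles lying flat, 58 x 177 x 13 mm; origin: centre of its underside.
- mixing_cup_small: Bystander: small whitish mixing cup, 56 mm wide, 61 mm high; origin: centre of its underside.

How it is judged:
By the outcome, as a careful person would: the job done as asked, in the order asked, and still so for the second after the job is handed in, with the robot touching nothing.
It also fails if it takes over 72 s, if anything falls off the work surface, if the arm or the gripper's body presses on something with over 40 N, if the wrist force passes 120 N, or if a joint passes its speed limit or range.

## Working session

There is one attempt and no reset: what is moved stays moved. The work goes in short steps, Python scripts to look and compute and a tool call to move; the robot and the scene stay as the last step left them, time stands still between calls to the robot, and variables do not carry over. Pictures are saved under pics/ and viewed, and the job is handed in when it is done.

Besides the shell and the picture viewer there is one more tool, called in YAML: its name, and indented under it one key for each argument. carry_out: Moves the arm, as the interface text tells. Its arguments: {"type":"object","properties":{"deltas":{"type":"array","items":{"type":"array"}},"grip_force":{"type":"number"}},"required":["deltas"]}

```bash
ls; mkdir -p pics; python3 - <<'E'
from cell import manip, vision, workorder
import cv2, numpy as np
s=manip.read_state(); print(s)
for n in ["scene","top","wrist"]:
    p,d=vision.camera(n); cv2.imwrite(f"pics/{n}0.png",p[...,::-1]); np.save(f"pics/{n}0.npy",d)
    np.save(f"pics/{n}0_rgb.npy",p)
    print(n,vision.calibration(n))
print(manip.tcp_to_tips)
E
```

```text
pics
{'clock': 0.0, 'joints': array([-1.24959706e+00,  3.00471048e-01,  1.52154171e+00, -5.29726407e-06,
        1.32069418e+00, -6.65781593e-02]), 'qd': array([ 0.00146968, -0.00038249, -0.0005646 , -0.00125417, -0.00053884,
       -0.00054159]), 'effort': array([ 4.41848943e-04, -5.31808448e+01, -3.52735376e+01,  7.08719459e-02,
        2.44613987e-02, -8.55178951e-05]), 'eef_pos': array([ 207.90988993, -508.95067867,  226.90299899]), 'eef_rot': array([-3.14048050e+00, -6.90125396e-05,  3.87778701e-01]), 'wrist_force': array([-0.56612108, -0.28598232,  0.57847584]), 'moment': array([-0.02394831, -0.00366496,  0.01640257]), 'finger_gap': 93.85775476749468}
scene {'mtx': array([[520.44682569,   0.        , 287.86057966],
       [  0.        , 520.44682569, 208.73068554],
       [  0.        ,   0.        ,   1.        ]]), 'eye': array([-458.73055237, -836.24421178, 1084.54590415]), 'orientation': array([-2.24157064,  0.00714304, -0.86276914])}
top {'mtx': array([[434.04604215,   0.        , 277.13747837],
       [  0.        , 434.04604215, 215.3277954 ],
       [  0.        ,   0.        ,   1.        ]]), 'eye': array([ 311.57913184,   -8.06963234, 1423.58190452]), 'orientation': array([-3.01414056,  0.00987376, -1.55070272])}
wrist {'mtx': array([[374.72693581,   0.        , 285.34605448],
       [  0.        , 374.72693581, 211.18850146],
       [  0.        ,   0.        ,   1.        ]]), 'eye': array([ 271.44061377, -483.65500457,  383.22258481]), 'orientation': array([ 2.90489364e+00,  2.15514321e-03, -1.18472325e+00])}
22.0
```

View pics/top0.png

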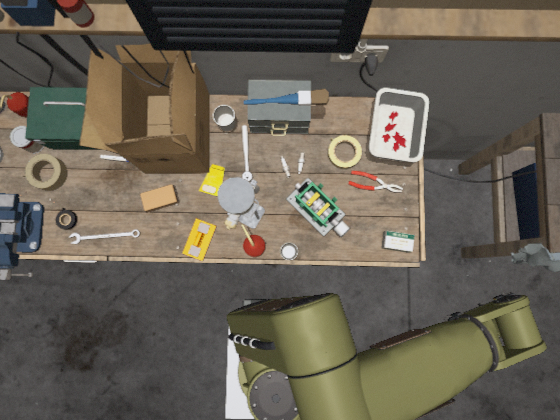

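View pics/scene0.png

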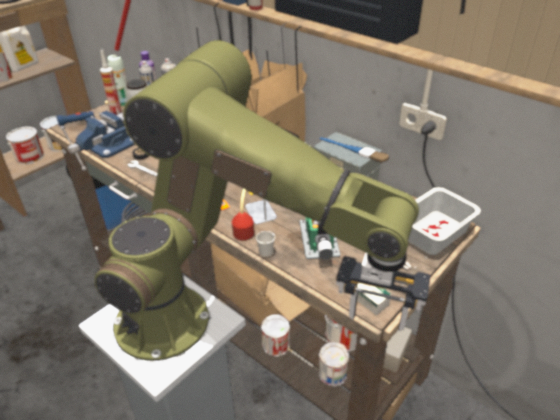

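View pics/wrist0.png

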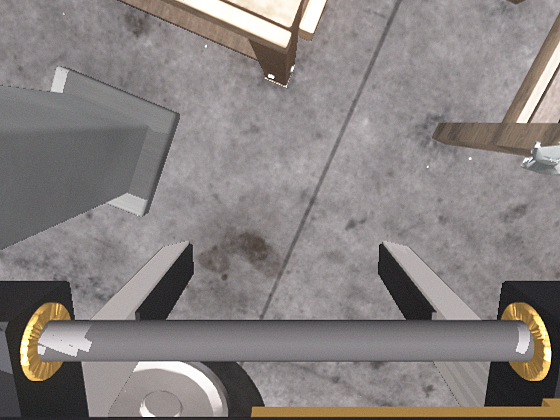

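```bash
cat > h.py <<'E'
import numpy as np, cv2
from scipy.spatial.transform import Rotation as R
from cell import manip, vision
def rot(rpy): return R.from_euler('xyz',rpy).as_matrix()
def cam(n,tag):
    s=manip.read_state(); c=vision.calibration(n); p,d=vision.camera(n)
    cv2.imwrite(f"pics/{tag}.png",p[...,::-1]); np.savez(f"pics/{tag}.npz",p=p,d=d,mtx=c['mtx'],eye=c['eye'],ori=c['orientation'])
    return p,d,c
def cloud(d,c):
    v,u=np.indices(d.shape); K=c['mtx']
    P=np.stack([(u-K[0,2])/K[0,0]*d,(v-K[1,2])/K[1,1]*d,d],-1)
    W=P@rot(c['orientation']).T+c['eye']; W[d==0]=np.nan; return W
def ray(uv,c,z):
    uv=np.atleast_2d(np.float64(uv)); K=c['mtx']
    r=np.c_[(uv[:,0]-K[0,2])/K[0,0],(uv[:,1]-K[1,2])/K[1,1],np.ones(len(uv))]@rot(c['orientation']).T
    return c['eye']+r*((z-c['eye'][2])/r[:,2])[:,None]
def proj(X,c):
    q=(np.atleast_2d(X)-c['eye'])@rot(c['orientation']); q=q@c['mtx'].T; return q[:,:2]/q[:,2:]
E
python3 - <<'E'
from h import *
p=np.load('pics/top0_rgb.npy');d=np.load('pics/top0.npy');c=vision.calibration('top')
crop=p[150:270,130:430]; cv2.imwrite('pics/crop0.png',cv2.resize(crop[...,::-1],None,fx=2.6,fy=2.6,interpolation=cv2.INTER_CUBIC))
W=cloud(d,c)
print(ray([[341,229],[318,204]],c,60)); 
hsv=cv2.cvtColor(p,cv2.COLOR_RGB2HSV)
for nm,(u0,u1,v0,v1) in dict(cover=(183,216,218,262),unit=(285,350,178,240)).items():
    q=W[v0:v1,u0:u1]; print(nm,np.nanmin(q[...,2]),np.nanmax(q[...,2]))
for uv in [(200,240),(192,252),(240,195),(318,204),(341,229),(160,195),(213,180),(254,245),(289,250)]:
    print(uv,W[uv[1],uv[0]].round(), hsv[uv[1],uv[0]])
E
```

```text
[[ 446.39620137 -193.11564482   60.        ]
 [ 524.71625494 -120.09249581   60.        ]]
cover -15.867914696043044 38.35760507479995
unit -11.519851551007832 122.12137055054518
(200, 240) [406. 258.  20.] [ 18 217 161]
(192, 252) [367. 285.   6.] [  9  13 201]
(240, 195) [505. 103. 316.] [107  10 187]
(318, 204) [ 522. -119.   74.] [105   2 230]
(341, 229) [ 445. -191.   74.] [110   3 230]
(160, 195) [549. 392.  34.] [ 17  99 211]
(213, 180) [609. 227.  -3.] [ 28 188 229]
(254, 245) [388.  77. 101.] [  8 154 157]
(289, 250) [379. -31.  12.] [120   3 230]
```

View pics/crop0.png

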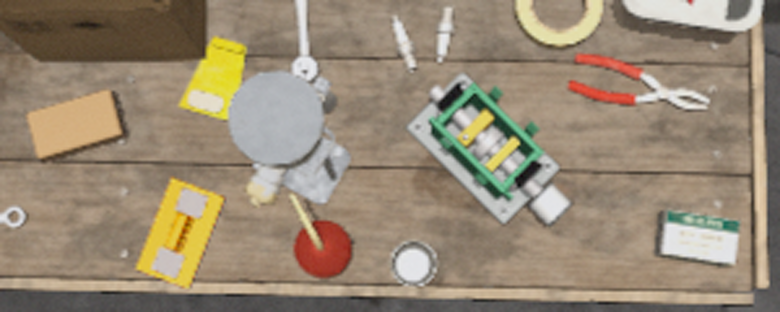

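carry_out:
  deltas:
    - [[1, -0.6, 0], 0, 1]
    - [[2, -1.2, 0], 0, 1]
    - [[2.2, -1.3, 0], 0, 1]
    - [[2.2, -1.3, 0], 0, 1]
    - [[2.2, -1.3, 0], 0, 1]
    - [[2.2, -1.3, 0], 0, 1]
    - [[2.2, -1.3, 0], 0, 1]
    - [[2.2, -1.3, 0], 0, 1]
    - [[2.2, -1.3, 0], 0, 1]
    - [[2.2, -1.3, 0], 0, 1]
    - [[2.2, -1.3, 0], 0, 1]
    - [[2.2, -1.3, 0], 0, 1]
    - [[2.2, -1.3, 0], 0, 1]
    - [[2.2, -1.3, 0], 0, 1]
    - [[2.2, -1.3, 0], 0, 1]
    - [[2, -1.3, 0], 0, 1]
    - [[0, 0, 0], -6, 1]
    - [[0, 0, 0], -6, 1]
    - [[0, 0, 0], -6, 1]
    - [[0, 0, 0], -3, 1]

```text
clock: 1.82
eef_pos: [443.3, -196.0, 227.3]
eef_rot: [-3.141, -0.0, 0.761]
wrist_force: [-0.4, -0.7, 0.1]
finger_gap: 94.2
```

```bash
python3 - <<'E'
from h import *
p,d,c=cam('wrist','w1'); s=manip.read_state(); print(s['clock'],s['eef_pos'],s['eef_rot'],s['joints'],s['wrist_force'])
E
```

```text
1.8667 [ 443.29385741 -196.09576789  227.35368934] [-3.14132141e+00 -5.03488891e-06  7.61941922e-01] [-4.92106757e-01  1.54276989e-01  1.69985683e+00  9.29708254e-05
  1.28771502e+00  3.16721668e-01] [-0.00968303 -0.56477035  1.24977415]
```

View pics/w1.png

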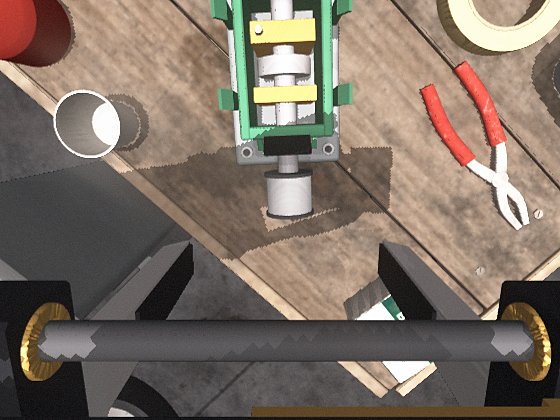

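```bash
python3 - <<'E'
from h import *
z=np.load('pics/w1.npz'); p,d=z['p'],z['d']; c=dict(mtx=z['mtx'],eye=z['eye'],orientation=z['ori'])
W=cloud(d,c); hsv=cv2.cvtColor(p,cv2.COLOR_RGB2HSV)
for uv in [(289,190),(287,163),(285,64),(283,94),(283,30),(280,145),(230,95),(343,92),(245,135)]:
    print(uv,W[uv[1],uv[0]].round(1),hsv[uv[1],uv[0]])
cv2.imwrite('pics/w1c.png',cv2.resize(p[0:225,205:365,::-1],None,fx=2.6,fy=2.6))
# hub mask: z 55..80 in region
z_=W[...,2]; m=np.zeros(d.shape,bool); m[168:222,260:320]=1; h=m&(z_>58)&(z_<80)
P=W[h]; print('hub n',h.sum(),P.max(0),P.min(0))
# unit direction using green mask edges
g=((hsv[...,0]>60)&(hsv[...,0]<90)&(hsv[...,1]>80)&(hsv[...,2]>40)); g[:, :200]=0; g[:,370:]=0; g[165:]=0
rim=g&(abs(z_-90)<4); Q=W[rim]; print('rim n',rim.sum(),Q[:,2].mean())
r=cv2.minAreaRect(np.float32(Q[:,:2])); print(r)
for v in (170,185,200,212):
    u=np.where(h[v])[0]; print(v,u.min(),u.max(), (W[v,u.min()]+W[v,u.max()])/2)
E
```

```text
(289, 190) [ 454.  -190.2   72.9] [  0   3 231]
(287, 163) [ 468.6 -174.1   63.4] [  0   9 167]
(285, 64) [ 523.7 -119.5   75.3] [  0   0 254]
(283, 94) [ 506.6 -133.6   74.8] [ 29  81 254]
(283, 30) [ 540.3 -101.7   74.9] [ 28  94 254]
(280, 145) [ 478.2 -157.9  112.1] [ 0 26 40]
(230, 95) [ 478.7 -107.7  101.6] [ 70  96 144]
(343, 92) [ 536.  -165.3  102.1] [ 69  98 141]
(245, 135) [ 463.9 -133.9   89.4] [ 73  93 230]
hub n 2117 [ 477.55081446 -165.97027982   77.20869821] [ 422.8702183  -221.80553674   58.03401977]
rim n 3528 88.82487421654767
((516.1065063476562, -122.13707733154297), (97.74398803710938, 78.36857604980469), 44.08424758911133)
170 280 296 [ 464.40255933 -179.31826767   58.57197704]
185 267 310 [ 455.40661499 -188.42835303   60.87980474]
200 268 310 [ 446.28189361 -197.66943486   62.60415489]
212 267 312 [ 438.45042806 -205.5919063    61.22923464]
```

View pics/w1c.png

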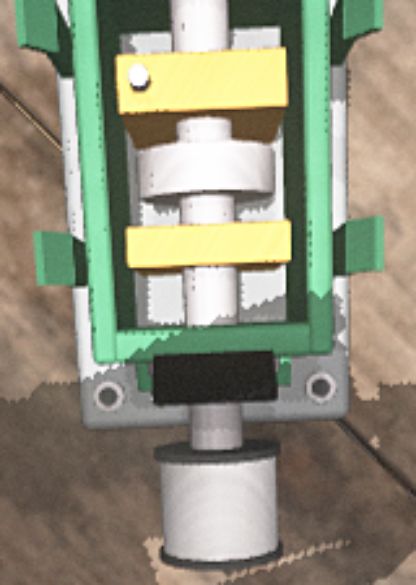

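```bash
python3 - <<'E'
from h import *
z=np.load('pics/w1.npz'); p,d=z['p'],z['d']; c=dict(mtx=z['mtx'],eye=z['eye'],orientation=z['ori'])
W=cloud(d,c); hsv=cv2.cvtColor(p,cv2.COLOR_RGB2HSV); Z=W[...,2]
H,S,V=[hsv[...,i].astype(int) for i in range(3)]
def mid(mask,name,minn=8):
    M=[]
    for v in range(p.shape[0]):
        u=np.where(mask[v])[0]
        if len(u)>=minn: M.append((W[v,u.min()]+W[v,u.max()])/2)
    return np.array(M)
reg=np.zeros(d.shape,bool); reg[:135,245:325]=1
col=reg&(S<60)&(Z>60)&(Z<79); col[:50]=0; col[82:]=0
# lines of rim outer walls at z~90: left/right wall points
rim=(H>60)&(H<90)&(S>60)&(abs(Z-89)<3)
a=np.deg2rad(45); ex=np.array([np.cos(a),np.sin(a)]);ey=np.array([-ex[1],ex[0]])
o=np.array([520,-122.])
def loc(P): q=P[:,:2]-o; return np.c_[q@ex,q@ey,P[:,2]]
L=loc(W[rim]); s=(abs(L[:,1])<45); L=L[s]
for lo,hi in [(-50,-40),(-25,-15),(-15,-5),(-5,5),(5,15),(15,22)]:
    k=L[(L[:,0]>lo)&(L[:,0]<hi)][:,1]
    print('wall',lo,hi,[x.round(1) for x in (k.min(),k[k<0].max(),k[k>0].min(),k.max())])
print('front wall x', np.percentile(L[:,0],[0,1,5]))
# hub & shaft
hub=np.zeros(d.shape,bool); hub[168:225,262:318]=1; hub&=(Z>66)&(Z<80)
Lh=loc(W[hub]); print('hub x',np.percentile(Lh[:,0],[0,2,98,100]),'y',np.percentile(Lh[:,1],[1,50,99]),'z',Lh[:,2].max())
for x0 in range(-118,-84,6):
    k=Lh[(Lh[:,0]>x0)&(Lh[:,0]<x0+6)]
    if len(k)>5: print(x0,len(k),k[:,1].min().round(1),k[:,1].max().round(1),(k[:,1].min()+k[:,1].max()).round(2)/2, k[:,2].max().round(1))
# brass
br=reg&(H>15)&(H<40)&(S>60)&(abs(Z-75)<3); Lb=loc(W[br])
for lo,hi in [(-40,0),(0,45)]:
    k=Lb[(Lb[:,0]>lo)&(Lb[:,0]<hi)]; print('brass x',np.percentile(k[:,0],[0,3,97,100]),'y',k[:,1].min(),k[:,1].max())
cl=reg&(S<60)&(Z>69)&(Z<79); Lc=loc(W[cl]); print('collar x',np.percentile(Lc[:,0],[0,2,98,100]),'y',Lc[:,1].min(),Lc[:,1].max(),len(Lc))
print(np.histogram(Lc[:,0],bins=np.arange(-40,50,4)))
E
```

```text
wall -50 -40 [np.float64(-35.8), np.float64(-0.3), np.float64(0.3), np.float64(35.0)]
wall -25 -15 [np.float64(-38.5), np.float64(-28.2), np.float64(27.9), np.float64(37.8)]
wall -15 -5 [np.float64(-35.0), np.float64(-28.2), np.float64(28.1), np.float64(35.6)]
wall -5 5 [np.float64(-35.1), np.float64(-28.1), np.float64(28.2), np.float64(36.0)]
wall 5 15 [np.float64(-35.0), np.float64(-28.2), np.float64(28.4), np.float64(36.0)]
wall 15 22 [np.float64(-35.0), np.float64(-27.7), np.float64(28.7), np.float64(36.2)]
front wall x [-51.52260545 -50.3193059  -48.42069634]
hub x [-119.83963003 -118.95501065  -81.78972405  -81.37494868] y [-17.28858026  -1.58332958  14.53080224] z 77.20869821443091
-118 269 -19.4 15.4 -2.005 76.4
-112 240 -17.0 14.2 -1.37 75.6
-106 254 -17.8 14.1 -1.875 75.6
-100 249 -17.1 13.9 -1.59 75.5
-94 257 -17.2 14.5 -1.335 75.8
-88 265 -19.0 16.8 -1.085 76.9
brass x [-23.86186681 -22.9439414  -11.94091689  -1.96903283] y -24.85219225359591 24.8528709994297
brass x [11.29382263 20.95916629 35.64390935 36.58589891] y -27.745351027088567 25.689444510744124
collar x [-41.54112216 -30.54914782  36.25355771  47.92438103] y -28.782903606125593 28.825952491124195 960
(array([ 10,   4,  10,   7,  13,   4,  11,   6,   8, 149, 228, 225, 215,
        10,   9,   8,   4,   9,   7,   5,   6,   9]), array([-40, -36, -32, -28, -24, -20, -16, -12,  -8,  -4,   0,   4,   8,
        12,  16,  20,  24,  28,  32,  36,  40,  44,  48]))
```

carry_out:
  deltas:
    - [[0, 0, 0.5], -2.2, 1]
    - [[0.3, 0.17, 1], 0, 1]
    - [[0.3, 0.17, 1.5], 0, 1]
    - [[0, 0, 2], 0, 1]
    - [[0, 0, 2], 0, 1]
    - [[0, 0, 2], 0, 1]
    - [[0, 0, 2], 0, 1]
    - [[0, 0, 2], 0, 0.8]
    - [[0, 0, 1.8], 0, 0.7]
    - [[0, 0, 1.2], 0, 0.65]
    - [[0, 0, 0.6], 0, 0.6]
    - [[0, 0, 0.3], 0, 0.6]
    - [[0, 0, 0], 0, 0.6]
    - [[0, 0, 0], 0, 0.6]
  grip_force: 15

```text
clock: 3.03
eef_pos: [450.3, -195.1, 58.9]
eef_rot: [3.141, -0.0, 0.792]
wrist_force: [-1.0, -0.1, 0.1]
finger_gap: 56.7
```

```bash
python3 - <<'E'
from h import *
p,d,c=cam('wrist','w2'); s=manip.read_state(); print(s['clock'],s['eef_pos'],s['eef_rot'],s['wrist_force'])
E
```

```text
3.0833 [ 450.37448738 -195.14444563   59.11453444] [ 3.14052369e+00 -3.51069422e-04  7.92244812e-01] [-1.19050761  0.03881008 -0.48153198]
```

View pics/w2.png

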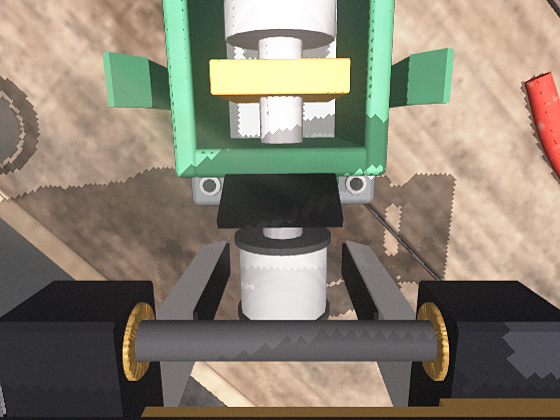

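carry_out:
  deltas:
    - [[0, 0, 0], -0.4, 0.5]
    - [[0, 0, 0], 0, 0.3]
    - [[0, 0, 0], 0, 0.2]
    - [[0, 0, 0], 0, 0.2]
    - [[0, 0, 0], 0, 0.2]
    - [[0, 0, 0], 0, 0.2]
  grip_force: 20

```text
clock: 3.58
eef_pos: [449.5, -194.5, 58.7]
eef_rot: [-3.14, 0.0, 0.8]
wrist_force: [-4.8, 6.4, 8.0]
finger_gap: 39.9
```

carry_out:
  deltas:
    - [[0.1, 0, 0], 0, 0.2]
    - [[0.1, 0, 0], 0, 0.2]
    - [[0.1, 0, 0], 0, 0.2]
    - [[0.1, 0, 0], 0, 0.2]
    - [[0.1, 0, 0], 0, 0.2]

```text
clock: 4.0
eef_pos: [452.8, -191.1, 58.7]
eef_rot: [-3.14, 0.001, 0.799]
wrist_force: [-9.0, 3.6, 8.2]
finger_gap: 39.8
```

carry_out:
  deltas:
    - [[0.05, 0, 0], 0, 0.2]
    - [[0.05, 0, 0], 0, 0.2]

```text
clock: 4.17
eef_pos: [453.5, -190.3, 58.7]
eef_rot: [-3.139, 0.001, 0.8]
wrist_force: [-7.8, 2.8, 7.7]
finger_gap: 39.6
```

carry_out:
  deltas:
    - [[0.05, 0, 0], 0, 0.2]
    - [[0.05, 0, 0], 0, 0.2]

```text
clock: 4.33
eef_pos: [454.2, -189.6, 58.7]
eef_rot: [-3.14, 0.001, 0.8]
wrist_force: [-8.3, 4.0, 8.4]
finger_gap: 39.4
```

carry_out:
  deltas:
    - [[0.05, 0, 0], 0, 0.2]
    - [[0.05, 0, 0], 0, 0.2]

```text
clock: 4.5
eef_pos: [454.9, -188.9, 58.7]
eef_rot: [-3.139, 0.001, 0.8]
wrist_force: [-7.2, 3.4, 7.4]
finger_gap: 39.5
```

carry_out:
  deltas:
    - [[0.04, 0, 0], 0, 0.2]
    - [[0.04, 0, 0], 0, 0.2]

```text
clock: 4.67
eef_pos: [455.4, -188.3, 58.7]
eef_rot: [-3.139, 0.001, 0.8]
wrist_force: [-10.6, -0.0, 9.5]
finger_gap: 39.2
```

carry_out:
  deltas:
    - [[0.04, 0, 0], 0, 0.2]
    - [[0.04, 0, 0], 0, 0.2]

```text
clock: 4.83
eef_pos: [455.4, -188.3, 58.7]
eef_rot: [-3.139, 0.002, 0.8]
wrist_force: [-13.9, -3.6, 10.6]
finger_gap: 39.5
```

carry_out:
  deltas:
    - [[-0.05, 0, 0], 0, 0.2]
    - [[-0.1, 0, 0], 0, 0.2]
    - [[-0.1, 0, 0], 0, 0.2]
    - [[-0.1, 0, 0], 0, 0.2]
    - [[-0.1, 0, 0], 0, 0.2]
    - [[-0.1, 0, 0], 0, 0.2]
    - [[-0.1, 0, 0], 0, 0.2]
    - [[-0.1, 0, 0], 0, 0.2]
    - [[-0.1, 0, 0], 0, 0.2]
    - [[-0.1, 0, 0], 0, 0.2]
    - [[-0.1, 0, 0], 0, 0.2]
    - [[-0.1, 0, 0], 0, 0.2]
    - [[-0.1, 0, 0], 0, 0.2]

```text
clock: 5.92
eef_pos: [447.6, -196.4, 58.7]
eef_rot: [-3.14, -0.0, 0.8]
wrist_force: [-3.3, 7.4, 7.0]
finger_gap: 39.4
```

carry_out:
  deltas:
    - [[-0.06, 0, 0], 0, 0.2]
    - [[-0.06, 0, 0], 0, 0.2]
    - [[-0.06, 0, 0], 0, 0.2]

```text
clock: 6.17
eef_pos: [446.4, -197.7, 58.7]
eef_rot: [-3.14, -0.0, 0.799]
wrist_force: [-3.5, 8.0, 6.6]
finger_gap: 39.7
```

carry_out:
  deltas:
    - [[-0.05, 0, 0], 0, 0.2]
    - [[-0.05, 0, 0], 0, 0.2]

```text
clock: 6.33
eef_pos: [445.7, -198.4, 58.7]
eef_rot: [-3.14, -0.0, 0.799]
wrist_force: [-3.7, 7.6, 6.9]
finger_gap: 39.4
```

carry_out:
  deltas:
    - [[-0.05, 0, 0], 0, 0.2]
    - [[-0.05, 0, 0], 0, 0.2]

```text
clock: 6.5
eef_pos: [445.0, -199.1, 58.7]
eef_rot: [-3.14, -0.0, 0.8]
wrist_force: [-3.0, 7.6, 7.3]
finger_gap: 39.5
```

carry_out:
  deltas:
    - [[-0.05, 0, 0], 0, 0.2]
    - [[-0.05, 0, 0], 0, 0.2]

```text
clock: 6.67
eef_pos: [444.3, -199.8, 58.7]
eef_rot: [-3.14, -0.0, 0.8]
wrist_force: [-4.2, 7.4, 7.2]
finger_gap: 39.7
```

carry_out:
  deltas:
    - [[-0.05, 0, 0], 0, 0.2]
    - [[-0.05, 0, 0], 0, 0.2]

```text
clock: 6.83
eef_pos: [443.6, -200.6, 58.7]
eef_rot: [-3.14, -0.0, 0.8]
wrist_force: [-3.5, 6.9, 7.1]
finger_gap: 39.9
```

carry_out:
  deltas:
    - [[-0.05, 0, 0], 0, 0.2]
    - [[-0.05, 0, 0], 0, 0.2]

```text
clock: 7.0
eef_pos: [442.9, -201.3, 58.7]
eef_rot: [-3.14, -0.0, 0.799]
wrist_force: [-0.5, 10.7, 6.4]
finger_gap: 39.2
```

carry_out:
  deltas:
    - [[-0.04, 0, 0], 0, 0.2]
    - [[-0.04, 0, 0], 0, 0.2]

```text
clock: 7.17
eef_pos: [442.9, -201.3, 58.7]
eef_rot: [-3.14, -0.002, 0.799]
wrist_force: [2.8, 15.1, 4.6]
finger_gap: 39.6
```

carry_out:
  deltas:
    - [[-0.04, 0, 0], 0, 0.2]
    - [[-0.04, 0, 0], 0, 0.2]

```text
clock: 7.33
eef_pos: [442.8, -201.4, 58.8]
eef_rot: [-3.14, -0.003, 0.799]
wrist_force: [8.5, 20.3, 3.1]
finger_gap: 39.5
```

carry_out:
  deltas:
    - [[0.1, 0, 0], 0, 0.2]
    - [[0.1, 0, 0], 0, 0.2]
    - [[0.1, 0, 0], 0, 0.2]
    - [[0.1, 0, 0], 0, 0.2]
    - [[0.1, 0, 0], 0, 0.2]
    - [[0.1, 0, 0], 0, 0.2]
    - [[0.1, 0, 0], 0, 0.2]
    - [[0.1, 0, 0], 0, 0.2]
    - [[0.1, 0, 0], 0, 0.2]
    - [[0, 0, 0], 0, 0.2]
    - [[0, 0, 0], 0, 0.2]

```text
clock: 8.25
eef_pos: [447.8, -196.2, 58.7]
eef_rot: [-3.14, 0.0, 0.8]
wrist_force: [-6.8, 4.5, 7.8]
finger_gap: 39.5
```

carry_out:
  deltas:
    - [[0.05, 0, 0], 0, 0.2]
    - [[0.05, 0, 0], 0, 0.2]
    - [[0.05, 0, 0], 0, 0.2]
    - [[0.04, 0, 0], 0, 0.2]
    - [[0, 0, 0], 0, 0.2]
    - [[0, 0, 0], 0, 0.2]

```text
clock: 8.75
eef_pos: [449.1, -194.9, 58.7]
eef_rot: [-3.14, 0.0, 0.8]
wrist_force: [-5.1, 4.1, 7.9]
finger_gap: 39.5
```

```bash
python3 - <<'E'
from h import *
s=manip.read_state(); print(s['clock'],s['eef_pos'],s['eef_rot'],s['wrist_force'])
u=np.array([12.5,13.0]);u/=np.linalg.norm(u)
print(u@(s['eef_pos'][:2]-[449.15,-194.8]))
E
```

```text
8.75 [ 449.05512924 -194.87822123   58.6969644 ] [-3.13953469e+00  4.77056207e-04  7.99586922e-01] [-5.14527799  4.08467549  7.89063772]
-0.12214020098877305
```

carry_out:
  deltas:
    - [[0, 0, 0], 0, 0.45]
    - [[0, 0, 0], 0, 0.55]
    - [[0, 0, 0], 0, 0.6]
    - [[0, 0, -0.3], 0, 0.6]
    - [[0, 0, -1], 0, 0.6]
    - [[0, 0, -2], 0, 0.7]
    - [[0, 0, -2.5], 0, 0.8]
    - [[0, 0, -2.5], 0, 1]
    - [[0, 0, -2.5], 0, 1]
    - [[0, 0, -2.5], 0, 1]
    - [[0, 0, -2], 0, 1]
    - [[0, 0, -0.5], 0, 1]
    - [[0, 0, 0], 0, 1]

```text
clock: 9.83
eef_pos: [450.1, -195.5, 218.1]
eef_rot: [3.139, -0.001, 0.8]
wrist_force: [-0.6, 0.3, -0.6]
finger_gap: 94.1
```

```bash
python3 - <<'E'
from h import *
p,d,c=cam('wrist','w3'); s=manip.read_state(); print(s['clock'],s['eef_pos'],s['eef_rot'],s['joints'],s['wrist_force'])
W=cloud(d,c); hsv=cv2.cvtColor(p,cv2.COLOR_RGB2HSV); Z=W[...,2]
H,S,V=[hsv[...,i].astype(int) for i in range(3)]
a=np.deg2rad(46); ex=np.array([np.cos(a),np.sin(a)]);ey=np.array([-ex[1],ex[0]])
o=np.array([526,-116.])
def loc(P): q=P[:,:2]-o; return np.c_[q@ex,q@ey,P[:,2]]
L=loc(W.reshape(-1,3)).reshape(W.shape)
m=(abs(L[...,1])<15)&(Z>70)&(Z<80)
br=m&(H>15)&(H<40)&(S>60); gr=m&(S<60)
print('brass',np.histogram(L[br][:,0],np.arange(-40,40,2))[0]);print('grey',np.histogram(L[gr][:,0],np.arange(-40,40,2))[0], )
hb=gr&(L[...,0]<-75); print('hub',np.percentile(L[hb][:,0],[1,50,99]))
rim=(H>60)&(H<90)&(S>60)&(abs(Z-89)<3)&(abs(L[...,1])<45); r=L[rim]
print('front',np.percentile(r[:,0],[.3,1]))
for lo,hi in [(-50,-42),(-20,-10),(-10,0),(0,10),(10,20)]:
    k=r[(r[:,0]>lo)&(r[:,0]<hi)][:,1]; print(lo,k.min().round(1),k[k<0].max().round(1),k[k>0].min().round(1),k.max().round(1))
# cover from top0
p=np.load('pics/top0_rgb.npy');c=vision.calibration('top'); hsv=cv2.cvtColor(p,cv2.COLOR_RGB2HSV)
H,S,V=[hsv[...,i].astype(int) for i in range(3)]
m=np.zeros(p.shape[:2],np.uint8); m[214:266,178:220]=((H>10)&(H<30)&(S>170)&(V>110))[214:266,178:220]
m=cv2.morphologyEx(m,cv2.MORPH_CLOSE,np.ones((9,9)))
ct=max(cv2.findContours(m,0,2)[0],key=cv2.contourArea); q=ray(ct[:,0,:],c,6)[:,:2]
r=cv2.minAreaRect(np.float32(q)); print('cover',r)
E
```

```text
9.8833 [ 449.69679196 -195.32169721  216.53504551] [ 3.14091005e+00 -2.12255765e-04  7.99649413e-01] [-4.84481373e-01  1.76038335e-01  1.70043486e+00  1.10999247e-05
  1.26440469e+00  2.86662270e-01] [-0.45296679 -0.11188089 -0.23972695]
brass [  0   0   0   0  78 117  94 100 117 107   9   0   0   0  10   0   0   0
   0   0   0   0   0   0   0  12 114 112 113 117 117 116 130 108   2   0
   0   0   0]
grey [  0   0   0   0   0   0   0   0   0   0   0   0   0   0  76  97 109 112
 109 102 105  26   0   0   0   0   0   0   0   0   0   0   0   0   0   0
   0   0   0]
hub [-128.1688084  -109.22694116  -90.69499719]
front [-59.34370389 -58.64460933]
-50 -35.0 -27.6 28.4 36.2
-20 -35.2 -27.7 28.3 35.7
-10 -35.4 -28.1 28.5 36.1
0 -35.5 -27.9 28.3 35.7
10 -35.0 -27.8 28.5 36.0
cover ((409.5857849121094, 264.3236083984375), (69.6228256225586, 122.67815399169922), 70.63589477539062)
```

View pics/w3.png

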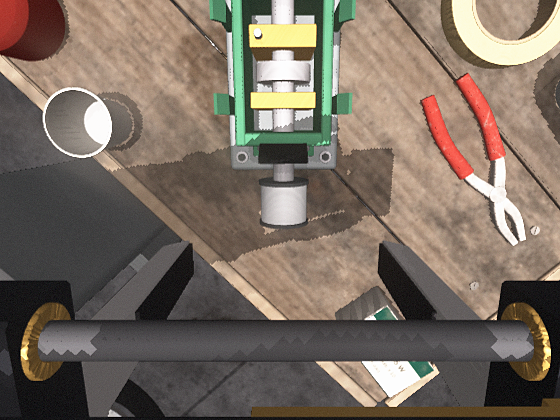

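carry_out:
  deltas:
    - [[0, 0, -0.5], -6.4, 1]
    - [[0, 0, -1], -6.4, 1]
    - [[0, 0, -1], -6.4, 1]
    - [[0, 0, -1], -6.4, 1]
    - [[0, 0, -1], -6.4, 1]
    - [[0, 0, -1], -6.4, 1]
    - [[0, 0, -1], -6.4, 1]
    - [[0, 0, -1], -6.4, 1]
    - [[0, 0, -1], -6.4, 1]
    - [[0, 0, -1], -6.4, 1]
    - [[0, 0, -1], -6.4, 1]
    - [[0, 0, -1], -6.4, 1]
    - [[0, 0, -1], -6.4, 1]
    - [[0, 0, -1], -6.4, 1]
    - [[0, 0, -1], -6.4, 1]
    - [[0, 0, -1], -6.4, 1]
    - [[0, 0, -1], -6.4, 1]
    - [[0, 0, -1], -6, 1]
    - [[0.5, 1.1, -0.5], 0, 1]
    - [[1, 2.2, 0], 0, 1]

```text
clock: 11.55
eef_pos: [446.6, -159.6, 395.6]
eef_rot: [-3.141, -0.001, 2.798]
wrist_force: [0.2, 0.8, -0.1]
finger_gap: 94.2
```

```bash
python3 - <<'E'
from h import *
s=manip.read_state(); print(s['clock'],s['eef_pos'],s['eef_rot'],s['joints'])
d=np.load('pics/top0.npy');c=vision.calibration('top');W=cloud(d,c)
for t in (60,120,200):
    m=(W[...,2]>t)&(W[...,0]>340)&(W[...,0]<520)&(W[...,1]>90)&(W[...,1]<250); P=W[m]
    print(t,len(P),P.min(0).round() if len(P) else 0,P.max(0).round() if len(P) else 0)
E
```

```text
11.55 [ 446.6231397  -159.64725385  395.62326815] [-3.14147979e+00 -1.43072641e-03  2.79782879e+00] [-4.20426444e-01  5.63158304e-02  1.42438187e+00 -2.23042064e-04
  1.66231283e+00 -1.64747922e+00]
60 900 [365.  90.  61.] [520. 162. 324.]
120 832 [402.  90. 124.] [520. 162. 324.]
200 622 [457.  90. 202.] [520. 160. 324.]
```

carry_out:
  deltas:
    - [[1.04, 2.3, 0], 0, 1]
    - [[1.04, 2.3, 0], 0, 1]
    - [[1.04, 2.3, 0], 0, 1]
    - [[1.04, 2.3, 0], 0, 1]
    - [[1.04, 2.3, 0], 0, 1]
    - [[1.04, 2.3, 0], 0, 1]
    - [[1.04, 2.3, 0], 0, 1]
    - [[1.04, 2.3, 0], 0, 1]
    - [[1.04, 2.3, 0], 0, 1]
    - [[1.04, 2.3, 0], 0, 1]
    - [[1.04, 2.3, 0], 0, 1]
    - [[1.04, 2.3, 0], 0, 1]
    - [[1.04, 2.3, 0], 0, 1]
    - [[1.04, 2.3, 0], 0, 1]
    - [[1.04, 2.3, 0.8], 0, 1]
    - [[1.04, 2.2, 1.5], 0, 1]
    - [[0.8, 1.9, 2], 0, 1]
    - [[0, 0, 2.5], 0, 1]
    - [[0, 0, 2.5], 0, 1]
    - [[0, 0, 2], 0, 1]

```text
clock: 13.22
eef_pos: [408.7, 263.2, 280.3]
eef_rot: [-3.139, -0.002, 2.8]
wrist_force: [0.2, -0.4, -0.2]
finger_gap: 93.9
```

carry_out:
  deltas:
    - [[0, 0, 2], 0, 1]
    - [[0, 0, 2], 0, 1]
    - [[0, 0, 2], 0, 1]
    - [[0, 0, 1], 0, 1]
    - [[0, 0, 0], 0, 1]
    - [[0, 0, 0], 0, 1]

```text
clock: 13.72
eef_pos: [409.8, 262.9, 213.5]
eef_rot: [-3.141, -0.001, 2.802]
wrist_force: [0.2, 0.2, 0.9]
finger_gap: 94.0
```

```bash
cat > cov.py <<'E'
from h import *
import sys
tag=sys.argv[1]
p,d,c=cam('wrist',tag); s=manip.read_state(); print(s['clock'],s['eef_pos'],s['eef_rot'],s['joints'])
W=cloud(d,c); hsv=cv2.cvtColor(p,cv2.COLOR_RGB2HSV);H,S,V=[hsv[...,i].astype(int) for i in range(3)]
Z=W[...,2]
for nm,m in dict(plate=(H>8)&(H<32)&(S>150)&(V>90)&(Z>-2)&(Z<12), rib=(H>8)&(H<32)&(S>150)&(abs(Z-33)<3)).items():
    m=m.astype(np.uint8); m[320:]=0
    n,l,st,_=cv2.connectedComponentsWithStats(cv2.morphologyEx(m,cv2.MORPH_CLOSE,np.ones((7,7)))); 
    k=1+st[1:,4].argmax(); P=W[(l==k)&(m>0)]; print(nm,len(P),P[:,2].mean(),cv2.minAreaRect(np.float32(P[:,:2])))
E
python3 cov.py w4
```

```text
13.7667 [410.17533064 263.05441153 214.17268459] [3.14103479e+00 4.14204566e-04 2.80220105e+00] [ 4.95034030e-01  1.71563359e-01  1.71141082e+00  7.12334317e-05
  1.25792697e+00 -7.36392706e-01]
plate 3690 4.911236668667474 ((410.7348327636719, 264.453125), (72.81214904785156, 121.99226379394531), 70.50127410888672)
rib 657 31.676629034972986 ((409.514404296875, 264.9905700683594), (13.053498268127441, 44.23381042480469), 70.35165405273438)
```

View pics/w4.png

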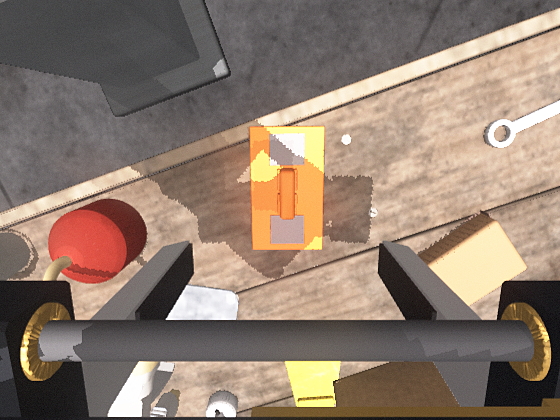

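carry_out:
  deltas:
    - [[0.09, 0.14, 1], 0, 0.8]
    - [[0, 0, 2], 0, 0.6]
    - [[0, 0, 2.3], 0, 0.5]
    - [[0, 0, 2.3], 0, 0.5]
    - [[0, 0, 2.3], 0, 0.5]
    - [[0, 0, 2.3], 0, 0.5]
    - [[0, 0, 2.2], 0, 0.5]
    - [[0, 0, 1.9], 0, 0.5]
    - [[0, 0, 1.1], 0, 0.5]
    - [[0, 0, 0.6], 0, 0.5]
    - [[0, 0, 0.3], 0, 0.4]
    - [[0, 0, 0], 0, 0.3]
    - [[0, 0, 0], 0, 0.2]
  grip_force: 30

```text
clock: 14.85
eef_pos: [410.2, 264.6, 31.3]
eef_rot: [3.141, 0.001, 2.803]
wrist_force: [-0.2, -0.6, -0.3]
finger_gap: 30.7
```

```bash
python3 - <<'E'
from h import *
p,d,c=cam('wrist','w5'); s=manip.read_state(); print(s['clock'],s['eef_pos'],s['eef_rot'],s['wrist_force'],s['finger_gap'])
E
```

```text
14.9 [410.2307524  264.65787525  31.36046064] [3.14040418e+00 1.05910686e-03 2.80318862e+00] [ 1.02484073 -0.49686113  0.84702989] 26.335963525346493
```

View pics/w5.png

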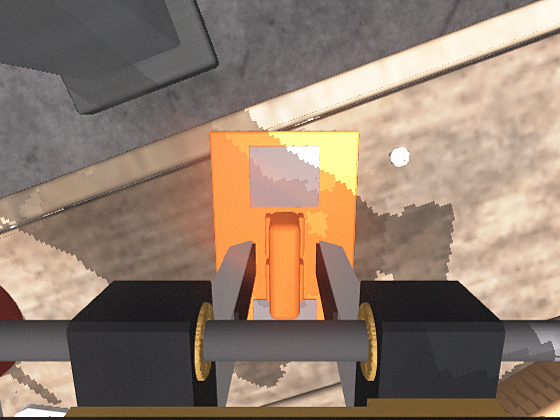

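carry_out:
  deltas:
    - [[0, 0, 0], 0, 0.05]
    - [[0, 0, 0], 0, 0.05]
    - [[0, 0, 0], 0, 0.05]
    - [[0, 0, 0], 0, 0.05]
    - [[0, 0, -0.3], 0, 0.05]
    - [[0, 0, -0.8], 0, 0.05]
    - [[0, 0, -1.5], 0, 0.05]
    - [[0, 0, -2], 0, 0.05]
    - [[0, 0, -2.2], 0, 0.05]
    - [[0, 0, -2.4], 0, 0.05]
    - [[0, 0, -2.4], 0, 0.05]
    - [[0, 0, -2.4], 0, 0.05]
    - [[0, 0, -2.4], 0, 0.05]
    - [[0, 0, -2.4], 0, 0.05]
    - [[0, 0, -2.4], 0, 0.05]
    - [[0, 0, -2.4], 0, 0.05]
    - [[0, 0, -2.4], 0, 0.05]
    - [[0, 0, -2.4], 0, 0.05]
    - [[0, 0, -2.4], 0, 0.05]
    - [[0, 0, -2.4], 0, 0.05]
  grip_force: 40

```text
clock: 16.57
eef_pos: [409.2, 264.1, 364.3]
eef_rot: [3.141, 0.0, 2.803]
wrist_force: [0.1, -0.1, -1.1]
finger_gap: 13.4
```

carry_out:
  deltas:
    - [[0, 0, -2], 0, 0.05]
    - [[0, 0, -1.5], 0, 0.05]
    - [[0, 0, -1], 0, 0.05]
    - [[0, 0, -0.5], 0, 0.05]
    - [[0, 0, 0], 0, 0.05]

```text
clock: 16.98
eef_pos: [409.7, 264.4, 413.1]
eef_rot: [3.141, 0.001, 2.803]
wrist_force: [0.2, 0.4, -0.9]
finger_gap: 13.9
```

```bash
python3 - <<'E'
from h import *
p,d,c=cam('wrist','w6'); s=manip.read_state(); print(s['clock'],s['eef_pos'],s['eef_rot'],s['wrist_force'],s['finger_gap'])
E
```

```text
17.0333 [409.66074472 264.32162351 412.13991007] [-3.14131261e+00 -2.59596149e-04  2.80332241e+00] [-0.19703133  0.31787413 -0.79643659] 13.480627580977474
```

View pics/w6.png

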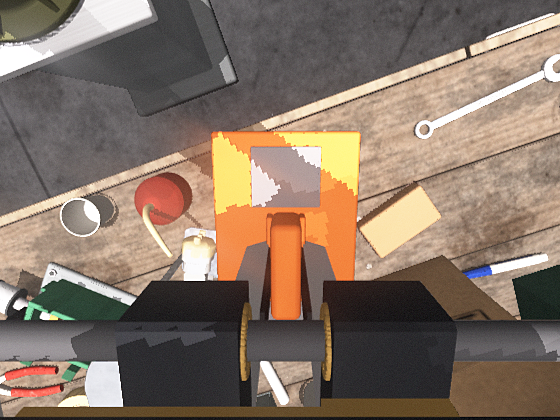

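carry_out:
  deltas:
    - [[-0.6, -0.8, 0], 0, 0.05]
    - [[-1.3, -1.7, 0], 0, 0.05]
    - [[-1.4, -1.9, 0], 0, 0.05]
    - [[-1.4, -1.9, 0], 0, 0.05]
    - [[-1.4, -1.9, 0], 0, 0.05]
    - [[-1.4, -1.9, 0], 0, 0.05]
    - [[-1.4, -1.9, 0], 0, 0.05]
    - [[-1.4, -1.9, 0], 0, 0.05]
    - [[-1.4, -1.9, 0], 0, 0.05]
    - [[-1.4, -1.9, 0], 0, 0.05]
    - [[-1.4, -1.9, 0], 0, 0.05]
    - [[-1.4, -1.9, 0], 0, 0.05]
    - [[-1.4, -1.9, 0], 0, 0.05]
    - [[-1.4, -1.9, 0], 0, 0.05]
    - [[-1.4, -1.9, 0], 0, 0.05]
    - [[-1.4, -1.9, 0], 0, 0.05]
    - [[-1.4, -1.9, 0], 0, 0.05]
    - [[-1.2, -1.6, 0], 0, 0.05]
    - [[-0.9, -1.3, 0], 0, 0.05]
    - [[0, 0, 0], 5, 0.05]

```text
clock: 18.7
eef_pos: [533.1, -141.2, 411.0]
eef_rot: [-3.141, -0.002, 2.715]
wrist_force: [-0.0, 0.2, -1.2]
finger_gap: 13.6
```

carry_out:
  deltas:
    - [[0, 0, 0.4], 6.6, 0.05]
    - [[0, 0, 0.8], 6.6, 0.05]
    - [[0, 0, 0.8], 6.6, 0.05]
    - [[0, 0, 0.8], 6.6, 0.05]
    - [[0, 0, 0.8], 6.6, 0.05]
    - [[0, 0, 0.8], 6.6, 0.05]
    - [[0, 0, 0.8], 6.6, 0.05]
    - [[0, 0, 0.8], 6.6, 0.05]
    - [[0, 0, 0.8], 6.6, 0.05]
    - [[0, 0, 0.8], 6.6, 0.05]
    - [[0, 0, 0.8], 6.6, 0.05]
    - [[0, 0, 0.8], 6.6, 0.05]
    - [[0, 0, 0.8], 6.6, 0.05]
    - [[0, 0, 0.8], 6.6, 0.05]
    - [[0, 0, 0.8], 6.6, 0.05]
    - [[0, 0, 0.8], 6.6, 0.05]
    - [[0, 0, 0.8], 4, 0.05]
    - [[0, 0, 0.4], 0, 0.05]
    - [[0, 0, 0], 0, 0.05]
    - [[0, 0, 0], 0, 0.05]

```text
clock: 20.37
eef_pos: [533.0, -138.5, 276.4]
eef_rot: [-3.141, 0.0, 0.806]
wrist_force: [-0.3, 0.8, 0.0]
finger_gap: 13.9
```

```bash
cat > rel.py <<'E'
from h import *
import sys
# cover pose relative to tool + world
tag=sys.argv[1]
p,d,c=cam('wrist',tag); s=manip.read_state(); print(s['clock'],s['eef_pos'],s['eef_rot'],s['joints'][5],s['wrist_force'])
W=cloud(d,c); hsv=cv2.cvtColor(p,cv2.COLOR_RGB2HSV);H,S,V=[hsv[...,i].astype(int) for i in range(3)]
T=(W-s['eef_pos'])@rot(s['eef_rot'])
m=(H>8)&(H<32)&(S>120)&(V>60)&(abs(T[...,2]-25)<6); m[320:]=0
P=T[m]; print('plate n',len(P),'z',np.median(P[:,2]))
for x0 in range(10,66,8):
    k=P[(P[:,0]>x0)&(P[:,0]<x0+8)]
    if len(k)>9: print(x0,k[:,1].min().round(1),k[:,1].max().round(1))
for y0 in range(-36,36,12):
    k=P[(P[:,1]>y0)&(P[:,1]<y0+12)]
    if len(k)>9: print('far x at y',y0,np.percentile(k[:,0],99.5).round(1))
E
python3 rel.py w7
```

```text
20.4167 [ 533.06597652 -138.50510008  276.759851  ] [ 3.14136792e+00 -1.00322028e-04  8.05357103e-01] 0.4447346631451211 [-0.17769411  0.65095787 -0.60689331]
plate n 12620 z 26.451413522760205
10 -35.7 36.3
18 -35.6 36.0
26 -35.6 36.2
34 -35.7 36.4
42 -35.7 36.3
50 -35.6 36.4
58 -35.5 36.5
far x at y -36 63.0
far x at y -24 63.0
far x at y -12 63.0
far x at y 0 62.9
far x at y 12 62.9
far x at y 24 62.9
```

View pics/w7.png

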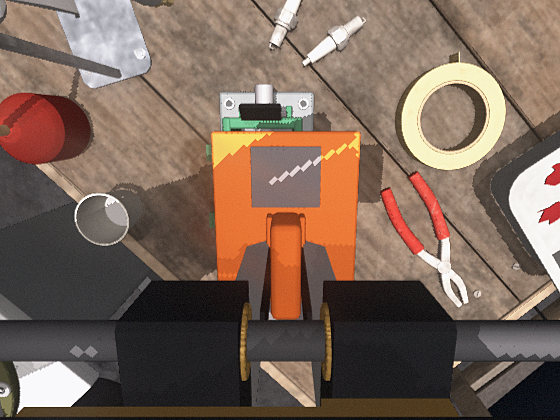

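carry_out:
  deltas:
    - [[0.2, -0.4, 0], 0, 0.05]
    - [[0.3, -0.6, 0], 0, 0.05]
    - [[0.3, -0.6, 0], 0, 0.05]
    - [[0.24, -0.52, 0], 0, 0.05]
    - [[0, 0, 0], 0, 0.05]
    - [[0, 0, 0], 0, 0.05]
    - [[0, 0, 0], 0, 0.05]

```text
clock: 21.0
eef_pos: [525.1, -116.1, 276.6]
eef_rot: [3.141, -0.0, 0.803]
wrist_force: [-0.5, -0.5, -1.5]
finger_gap: 13.7
```

```bash
python3 rel.py w8 | head -4; python3 - <<'E'
from h import *
z=np.load('pics/w8.npz'); p,d=z['p'],z['d']; c=dict(mtx=z['mtx'],eye=z['eye'],orientation=z['ori'])
W=cloud(d,c); hsv=cv2.cvtColor(p,cv2.COLOR_RGB2HSV);H,S,V=[hsv[...,i].astype(int) for i in range(3)];Z=W[...,2]
a=np.deg2rad(46); ex=np.array([np.cos(a),np.sin(a)]);ey=np.array([-ex[1],ex[0]])
o=np.array([526,-116.])
q=W[...,:2]-o; L=np.stack([q@ex,q@ey,Z],-1)
clip=(V<70)&(Z>92)&(Z<122)&(L[...,0]>40)&(L[...,0]<90)&(abs(L[...,1])<30)
P=L[clip]; print('clip',len(P),P.min(0),P.max(0))
for z0 in range(96,120,4):
    k=P[(P[:,2]>=z0)&(P[:,2]<z0+4)]
    if len(k)>3: print(z0,k[:,0].min().round(1),k[:,0].max().round(1),k[:,1].min().round(1),k[:,1].max().round(1))
foot=(abs(Z-10)<3)&(L[...,0]>60)&(L[...,0]<100)&(abs(L[...,1])<60)&(S<60)&(V>100); P=L[foot]; print('foot',len(P),P.min(0),P.max(0),np.percentile(P[:,1],[.5,99.5]),np.percentile(P[:,0],99.5))
sh=(Z>45)&(Z<68)&(L[...,0]>60)&(L[...,0]<110)&(abs(L[...,1])<20);P=L[sh]; print('shaft',len(P),P.min(0) if len(P) else'',P.max(0) if len(P) else '')
E
```

```text
21.05 [ 525.100204   -116.24967733  276.49593266] [ 3.14148092e+00 -3.89705870e-05  8.03241432e-01] 0.4815879935473941 [-0.36284663 -0.7439576  -2.08178554]
plate n 12609 z 26.02896058100172
10 -35.8 36.4
18 -35.9 36.1
clip 547 [ 59.92151503 -16.67480581 104.13306287] [ 70.70068247  17.27416895 119.40323569]
104 59.9 70.7 -16.5 16.7
108 60.8 70.7 -16.3 17.3
112 63.3 69.0 -16.1 17.2
116 65.8 69.0 -16.7 17.0
foot 1352 [ 60.93050839 -51.10168241   7.00429766] [87.64543283 51.6902255  12.98251325] [-49.92456358  51.40973796] 86.8269458751253
shaft 380 [ 60.85005328 -19.62278475  54.77849222] [90.69385658 19.94827344 64.71182043]
```

View pics/w8.png

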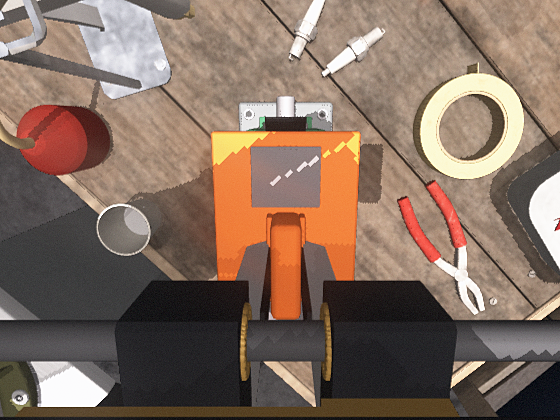

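carry_out:
  deltas:
    - [[0, 0, 0.7], 0, 0.05]
    - [[0, 0, 1.5], 0, 0.05]
    - [[0, 0, 1.7], 0, 0.05]
    - [[0, 0, 1.7], 0, 0.05]
    - [[0, 0, 1.7], 0, 0.05]
    - [[0, 0, 1.7], 0, 0.05]
    - [[0, 0, 1.5], 0, 0.05]
    - [[0, 0, 1], 0, 0.05]
    - [[0, 0, 0.5], 0, 0.05]
    - [[0, 0, 0.2], 0, 0.05]
    - [[0, 0, 0], 0, 0.05]
    - [[0, 0, 0], 0, 0.05]

```text
clock: 22.05
eef_pos: [525.4, -116.3, 155.1]
eef_rot: [3.141, -0.0, 0.803]
wrist_force: [-0.1, -0.7, -0.1]
finger_gap: 14.0
```

```bash
python3 rel.py w9 | head -4;python3 - <<'E'
from h import *
z=np.load('pics/w9.npz'); p,d=z['p'],z['d']; c=dict(mtx=z['mtx'],eye=z['eye'],orientation=z['ori'])
W=cloud(d,c); hsv=cv2.cvtColor(p,cv2.COLOR_RGB2HSV);H,S,V=[hsv[...,i].astype(int) for i in range(3)];Z=W[...,2]
a=np.deg2rad(46); ex=np.array([np.cos(a),np.sin(a)]);ey=np.array([-ex[1],ex[0]])
o=np.array([526,-116.]); q=W[...,:2]-o; L=np.stack([q@ex,q@ey,Z],-1)
P=L[(H>8)&(H<32)&(S>120)&(V>60)&(abs(Z-127)<6)]; print('cover',len(P),np.median(P[:,2]),np.percentile(P,[.5,99.5],axis=0))
P=L[(H>60)&(H<90)&(S>60)&(Z>85)&(Z<112)&(abs(L[...,1])>36)&(abs(L[...,1])<60)]; 
for sg in (-1,1):
    k=P[P[:,1]*sg>0]; print('ear',len(k),k.min(0) if len(k) else'',k.max(0) if len(k) else '')
P=L[(V<70)&(Z>92)&(Z<122)&(L[...,0]>40)&(L[...,0]<90)&(abs(L[...,1])<30)]; print('clip',len(P),P.min(0) if len(P) else 0,P.max(0)if len(P) else 0)
E
```

```text
22.1 [ 525.39514378 -116.26552863  155.21476925] [ 3.14045415e+00 -5.86989282e-04  8.03219498e-01] 0.48173287288087924 [-1.01679309  0.52743807  0.09759126]
plate n 12583 z 26.206004480727398
10 -35.6 36.6
18 -35.7 36.1
cover 12554 129.02447455417635 [[-12.58300446 -35.78245983 127.28662335]
 [ 62.41961525  35.38836632 130.6922984 ]]
ear 134 [-24.55665413 -46.90962781 101.28732892] [ 37.18399217 -40.75251774 109.40081523]
ear 29 [-24.97342242  41.44992552  99.68914256] [ 36.6523309   47.42491436 107.39068476]
clip 932 [ 62.90145073 -16.64475193 108.36731741] [ 70.59402626  17.05522891 119.78480286]
```

View pics/w9.png

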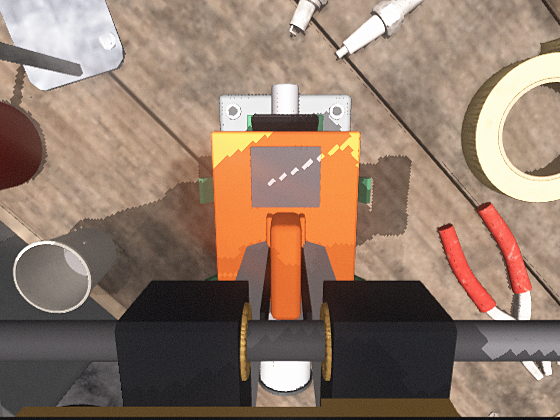

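carry_out:
  deltas:
    - [[0, -0.04, 0.2], 0, 0.05]
    - [[0, 0, 0.3], 0, 0.05]
    - [[0, 0, 0.3], 0, 0.05]
    - [[0, 0, 0.2], 0, 0.05]
    - [[0, 0, 0.2], 0, 0.05]
    - [[0, 0, 0], 0, 0.05]
  grip_force: 50

```text
clock: 22.6
eef_pos: [524.6, -115.9, 142.0]
eef_rot: [-3.141, 0.0, 0.803]
wrist_force: [-0.3, 0.8, -1.0]
finger_gap: 13.9
```

carry_out:
  deltas:
    - [[0, 0, 0.15], 0, 0.05]
    - [[0, 0, 0.15], 0, 0.05]
    - [[0, 0, 0.15], 0, 0.05]

```text
clock: 22.85
eef_pos: [524.9, -115.9, 138.1]
eef_rot: [3.141, -0.0, 0.803]
wrist_force: [-1.0, 0.2, 1.7]
finger_gap: 13.7
```

carry_out:
  deltas:
    - [[0, 0, 0.15], 0, 0.05]
    - [[0, 0, 0.15], 0, 0.05]
    - [[0, 0, 0.15], 0, 0.05]

```text
clock: 23.1
eef_pos: [524.9, -115.9, 133.5]
eef_rot: [3.141, -0.0, 0.803]
wrist_force: [0.1, 0.1, 3.0]
finger_gap: 13.6
```

carry_out:
  deltas:
    - [[0, 0, 0.1], 0, 0.05]
    - [[0, 0, 0.1], 0, 0.05]
    - [[0, 0, 0.1], 0, 0.05]

```text
clock: 23.35
eef_pos: [524.7, -115.8, 130.2]
eef_rot: [-3.141, 0.0, 0.803]
wrist_force: [0.0, 0.1, 0.7]
finger_gap: 13.2
```

carry_out:
  deltas:
    - [[0, 0, 0.1], 0, 0.05]
    - [[0, 0, 0.1], 0, 0.05]
    - [[0, 0, 0.1], 0, 0.05]

```text
clock: 23.6
eef_pos: [524.7, -115.9, 127.3]
eef_rot: [-3.141, 0.0, 0.803]
wrist_force: [-0.8, 0.3, 0.2]
finger_gap: 13.6
```

carry_out:
  deltas:
    - [[0, 0, 0.1], 0, 0.05]
    - [[0, 0, 0.1], 0, 0.05]

```text
clock: 23.77
eef_pos: [524.8, -115.9, 125.3]
eef_rot: [-3.142, 0.0, 0.803]
wrist_force: [-0.6, 0.7, 0.3]
finger_gap: 13.4
```

carry_out:
  deltas:
    - [[0, 0, 0.1], 0, 0.05]
    - [[0, 0, 0.1], 0, 0.05]

```text
clock: 23.93
eef_pos: [524.7, -115.9, 123.3]
eef_rot: [-3.142, 0.0, 0.803]
wrist_force: [-0.7, 0.5, -0.6]
finger_gap: 13.7
```

carry_out:
  deltas:
    - [[0, 0, 0.1], 0, 0.05]
    - [[0, 0, 0.05], 0, 0.05]

```text
clock: 24.1
eef_pos: [524.7, -115.8, 121.7]
eef_rot: [-3.141, 0.0, 0.803]
wrist_force: [-0.3, 0.8, -1.6]
finger_gap: 13.7
```

```bash
python3 rel.py w10
```

```text
24.15 [ 524.64574779 -115.85059798  121.65647561] [-3.14120190e+00  1.78931070e-04  8.03151269e-01] 0.48212029760657804 [ 0.87497402 -0.15852366 -1.16238005]
plate n 11342 z 26.0805536993849
10 -35.6 36.4
18 -37.3 36.1
26 -37.4 36.4
34 -39.6 36.3
42 -35.5 36.3
50 -35.5 36.5
58 -35.3 36.6
far x at y -36 63.1
far x at y -24 63.1
far x at y -12 58.3
far x at y 0 58.3
far x at y 12 62.6
far x at y 24 63.0
```

View pics/w10.png

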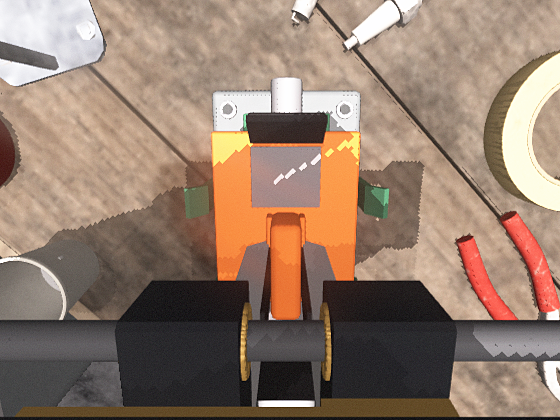

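carry_out:
  deltas:
    - [[0, 0, 0.05], 0, 0.05]
    - [[0, 0, 0.05], 0, 0.05]

```text
clock: 24.32
eef_pos: [524.8, -115.9, 121.1]
eef_rot: [3.142, -0.0, 0.803]
wrist_force: [-5.0, 0.6, 8.0]
finger_gap: 14.1
```

carry_out:
  deltas:
    - [[0, 0, 0.05], 0, 0.05]
    - [[0, 0, 0.05], 0, 0.05]

```text
clock: 24.48
eef_pos: [524.8, -115.8, 121.0]
eef_rot: [3.141, -0.0, 0.803]
wrist_force: [-9.8, 2.6, 19.1]
finger_gap: 13.9
```

carry_out:
  deltas:
    - [[0, 0, 0.05], 0, 0.05]
    - [[0, 0, 0.05], 0, 0.05]

```text
clock: 24.65
eef_pos: [524.8, -115.9, 121.0]
eef_rot: [3.141, -0.0, 0.803]
wrist_force: [-14.9, 4.0, 30.7]
finger_gap: 13.3
```

carry_out:
  deltas:
    - [[0, 0, -0.1], 0, 0.05]
    - [[0, 0, -0.15], 0, 0.05]
    - [[0, 0, 0], 0, 0.05]
    - [[0, 0, 0], 0, 0.2]
    - [[0, 0, 0], 0, 0.3]
    - [[0, 0, 0], 0, 0.35]
    - [[0, 0, 0], 0, 0.35]
    - [[0, 0, -0.5], 0, 0.35]
    - [[0, 0, -1], 0, 0.35]
    - [[0, 0, -1.5], 0, 0.35]
    - [[0, 0, -1.5], 0, 0.2]
    - [[0, 0, -1], 0, 0.1]
    - [[0, 0, -0.5], 0, 0]
    - [[0, 0, 0], 0, 0]
    - [[0, 0, 0], 0, 0]
  grip_force: 20

```text
clock: 25.9
eef_pos: [524.6, -115.9, 181.3]
eef_rot: [-3.141, 0.0, 0.803]
wrist_force: [-0.4, -0.3, 0.0]
finger_gap: 3.3
```

```bash
cat > chk.py <<'E'
from h import *
import sys
p,d,c=cam('wrist',sys.argv[1]); s=manip.read_state(); print(s['clock'],s['eef_pos'],s['eef_rot'],s['wrist_force'],s['finger_gap'])
W=cloud(d,c); hsv=cv2.cvtColor(p,cv2.COLOR_RGB2HSV);H,S,V=[hsv[...,i].astype(int) for i in range(3)];Z=W[...,2]
a=np.deg2rad(46); ex=np.array([np.cos(a),np.sin(a)]);ey=np.array([-ex[1],ex[0]])
o=np.array([526,-116.]); q=W[...,:2]-o; L=np.stack([q@ex,q@ey,Z],-1)
m=(H>8)&(H<32)&(S>120)&(V>60)&(abs(Z-96)<12)&(abs(L[...,0])<66)&(abs(L[...,1])<40); P=L[m]
print('plate',len(P),np.percentile(P,[.3,99.7],axis=0).round(1))
A=np.c_[P[:,:2],np.ones(len(P))]; k=P[:,2]; co,*_=np.linalg.lstsq(A,k,rcond=None); print('plane',co, 'z at x=-55,+55',co[2]-55*co[0],co[2]+55*co[0])
E
python3 chk.py w11
```

```text
25.95 [ 524.50919008 -115.83197498  180.85626133] [-3.14080868e+00  3.89242623e-04  8.03143510e-01] [-0.47559356 -0.19229475 -0.07457879] 1.1428011195313317
plate 9389 [[-55.7 -35.2  93. ]
 [ 62.4  36.5 104.9]]
plane [-1.23347024e-03  1.84288884e-03  9.52722824e+01] z at x=-55,+55 95.34012327308334 95.20444154620695
```

View pics/w11.png

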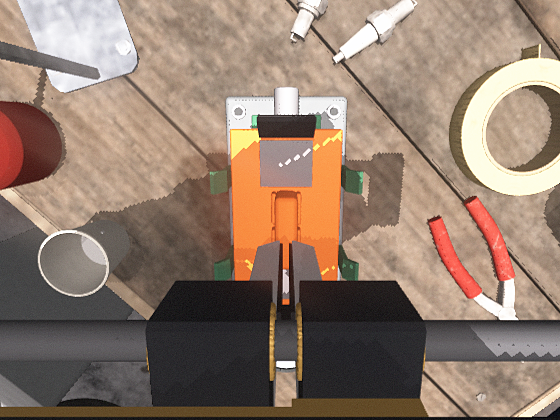

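carry_out:
  deltas:
    - [[1, 0, 0], 0, 0]
    - [[1.6, 0, 0], 0, 0]
    - [[1.5, 0, 0.5], 0, 0]
    - [[0, 0, 1], 0, 0]
    - [[0, 0, 1.5], 0, 0]
    - [[0, 0, 1.2], 0, 0]
    - [[0, 0, 0.8], 0, 0]
    - [[0, 0, 0.5], 0, 0]
    - [[0, 0, 0.3], 0, 0]
    - [[0, 0, 0.1], 0, 0]
    - [[0, 0, 0], 0, 0]

```text
clock: 26.87
eef_pos: [553.3, -86.5, 122.6]
eef_rot: [3.141, -0.0, 0.803]
wrist_force: [0.3, -0.4, -0.5]
finger_gap: 0.5
```

carry_out:
  deltas:
    - [[0, 0, 0.1], 0, 0]
    - [[0, 0, 0.1], 0, 0]
    - [[0, 0, 0.05], 0, 0]

```text
clock: 27.12
eef_pos: [553.3, -86.4, 120.1]
eef_rot: [3.141, -0.0, 0.803]
wrist_force: [-0.8, -0.9, 0.4]
finger_gap: 0.2
```

carry_out:
  deltas:
    - [[0, 0, 0.06], 0, 0]
    - [[0, 0, 0.06], 0, 0]

```text
clock: 27.28
eef_pos: [553.3, -86.4, 118.8]
eef_rot: [3.141, -0.0, 0.803]
wrist_force: [-0.7, 0.7, 0.1]
finger_gap: 0.4
```

carry_out:
  deltas:
    - [[0, 0, 0.06], 0, 0]
    - [[0, 0, 0.06], 0, 0]

```text
clock: 27.45
eef_pos: [553.3, -86.4, 118.2]
eef_rot: [3.141, -0.0, 0.803]
wrist_force: [-4.9, 1.1, 13.7]
finger_gap: 0.7
```

carry_out:
  deltas:
    - [[0, 0, 0.06], 0, 0]
    - [[0, 0, 0.06], 0, 0]

```text
clock: 27.62
eef_pos: [553.4, -86.4, 118.1]
eef_rot: [3.141, -0.0, 0.803]
wrist_force: [-12.8, 1.9, 26.2]
finger_gap: 0.4
```

carry_out:
  deltas:
    - [[0, 0, 0.04], 0, 0]
    - [[0, 0, 0.04], 0, 0]

```text
clock: 27.78
eef_pos: [553.4, -86.4, 118.1]
eef_rot: [3.141, -0.001, 0.803]
wrist_force: [-15.6, 2.9, 32.0]
finger_gap: 0.5
```

carry_out:
  deltas:
    - [[0, 0, -0.4], 0, 0]
    - [[0, 0, -1], 0, 0]
    - [[0, 0, -1.5], 0, 0]
    - [[0, 0, -1.4], 0, 0]
    - [[-1, 0, -0.5], 0, 0]
    - [[-1.6, 0, 0], 0, 0]
    - [[-1.6, 0, 0], 0, 0]
    - [[-1.6, 0, 0], 0, 0]
    - [[-1.4, 0, 0], 0, 0]
    - [[-0.8, 0, 0.4], 0, 0]
    - [[0, 0, 1.2], 0, 0]
    - [[0, 0, 1.4], 0, 0]
    - [[0, 0, 0.9], 0, 0]
    - [[0, 0, 0.4], 0, 0]
    - [[0, 0, 0.1], 0, 0]
    - [[0, 0, 0], 0, 0]

```text
clock: 29.12
eef_pos: [497.7, -143.9, 119.6]
eef_rot: [-3.141, 0.0, 0.803]
wrist_force: [-0.1, -0.5, -0.5]
finger_gap: 0.6
```

carry_out:
  deltas:
    - [[0, 0, 0.06], 0, 0]
    - [[0, 0, 0.06], 0, 0]

```text
clock: 29.28
eef_pos: [498.0, -144.0, 118.9]
eef_rot: [3.141, -0.0, 0.803]
wrist_force: [-0.5, -0.3, -0.5]
finger_gap: 0.5
```

carry_out:
  deltas:
    - [[0, 0, 0.06], 0, 0]
    - [[0, 0, 0.06], 0, 0]

```text
clock: 29.45
eef_pos: [498.0, -144.0, 118.2]
eef_rot: [3.141, -0.0, 0.803]
wrist_force: [-6.2, 2.1, 16.0]
finger_gap: 0.6
```

carry_out:
  deltas:
    - [[0, 0, 0.06], 0, 0]
    - [[0, 0, 0.06], 0, 0]

```text
clock: 29.62
eef_pos: [498.0, -144.0, 118.0]
eef_rot: [3.14, -0.001, 0.803]
wrist_force: [-12.8, 3.9, 30.1]
finger_gap: 0.1
```

carry_out:
  deltas:
    - [[0, 0, -0.4], 0, 0]
    - [[0, 0, -1], 0, 0]
    - [[0, 0, -2], 0, 0]
    - [[0, 0, -2], 0, 0]
    - [[0, 0, -2], 0, 0]
    - [[-1, 0, -2], 0, 0]
    - [[-2, 0, -1], 0, 0]
    - [[-2, 0, 0], 0, 0]
    - [[-2, 0, 0], 0, 0]
    - [[-1, 0, 0], 0, 0]
    - [[0, 0, 0], 0, 0]
    - [[0, 0, 0], 0, 0]

```text
clock: 30.62
eef_pos: [442.3, -201.5, 220.2]
eef_rot: [3.141, -0.0, 0.802]
wrist_force: [0.6, -0.5, 0.3]
finger_gap: 0.5
```

```bash
python3 chk.py w12; python3 - <<'E'
from h import *
z=np.load('pics/w12.npz'); p,d=z['p'],z['d']; c=dict(mtx=z['mtx'],eye=z['eye'],orientation=z['ori'])
W=cloud(d,c); hsv=cv2.cvtColor(p,cv2.COLOR_RGB2HSV);S=hsv[...,1]
a=np.deg2rad(46); ex=np.array([np.cos(a),np.sin(a)]);ey=np.array([-ex[1],ex[0]])
q=W[...,:2]-[526,-116]; L=np.stack([q@ex,q@ey,W[...,2]],-1)
m=(abs(L[...,1])<15)&(L[...,2]>70)&(L[...,2]<80)&(L[...,0]<-75)&(S<60); print('hub',np.percentile(L[m][:,0],[1,50,99]))
cam('top','t2')
E
```

```text
30.6667 [ 442.52746436 -201.17060013  220.10833573] [ 3.14152415e+00 -2.28483781e-04  8.02986312e-01] [-0.00955446  0.04602871 -0.6543352 ] 0.6756263711365367
plate 9112 [[-60.7 -35.3  93. ]
 [ 28.6  36.2 105. ]]
plane [6.91323862e-03 1.51893761e-03 9.54709233e+01] z at x=-55,+55 95.09069519859854 95.85115144648061
hub [-128.27286418 -109.39747513  -90.73780659]
```

View pics/w12.png

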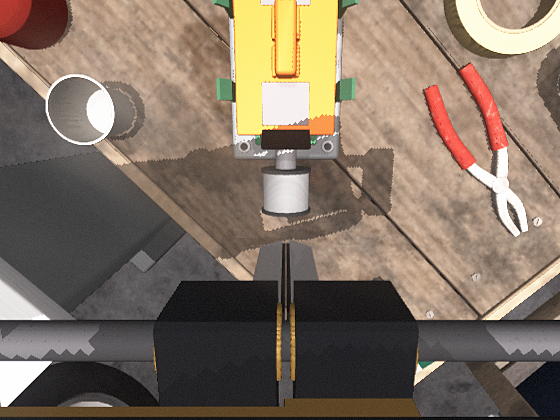

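View pics/t2.png

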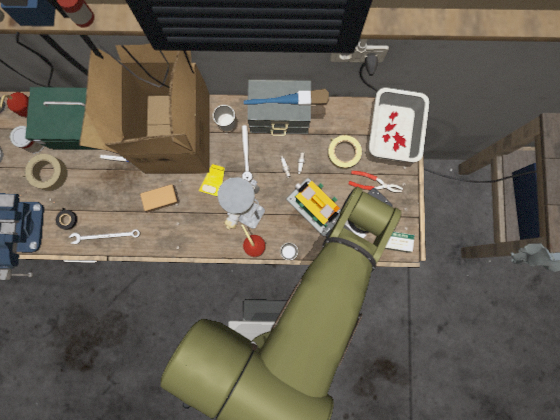

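```bash
python3 -c "
from cell import workorder; print(workorder.sign_off())"
```

```text
the job is handed in; nothing more can be done
None
```

I checked the end float, set the shaft midway, and snapped the cover on. I handed the job in at about 31 s of robot time.

- **End float:** I took the shaft by its hub and pushed it in until it pressed on the inner stop with about 12 N. I then pulled it out to the outer stop, reaching about 20 N. The travel came to 18.0 mm. I let go with the hub 0.1 mm from the midpoint by the arm's own reading. The hub was in the same place in the last picture. The camera measurements of the collar and the hub put the middle about 0.5 mm to either side of the midpoint, which is within their accuracy.
- **Cover:** I carried it over the spray gun and lowered it between the ears. It went under both clips with little force. I then pressed it on the rib and on each end pad with about 30 N; it was solid at both ends, with the top at 96 mm. Each clip's nose is seen over its end of the cover, and the fitted top plane is level to under 1 mm.
- **Everything else:** In the last top view the other things look to be where they were; I checked this by eye only. The arm hides part of the bulb box there. The gripper was clear of everything at hand-in.

No check failed.

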